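Open the loaded bearing test box

TASK

Two bearing test boxes with clear lids stand on the bench; one has a bearing in it. With your fingertips, gently press down the red release tab of the box with the bearing so that its lid springs up by itself, then push the lid from its front over past upright until it leans back at rest, wide open, on its stop. Only press and push, never grip or lift anything; leave the bearing where it lies, the other box shut and its tab alone, and everything else on the bench undisturbed.

Things in the scene. Friction and masses are not known exactly. Their poses are not given: they have to be found in the camera images.
- tester_1: Bearing test box with the bearing in it: blue tub fixed to the bench, 130 mm deep (its x), 120 mm wide (its y), rim 52 mm and tub floor 22 mm above the bench, walls 5 mm. Origin: centre of its underside, on the bench. Its x axis points from the red tab in front, across the tub, to the lid hinge at the rear; z is up. The open lid reaches 55 mm behind the hinge line.
- tab_1 (a point): Centre of the top of tester_1's red release tab (20 mm along x, 24 mm wide, 6 mm thick), 115 mm in front of the box's centre, 38 mm above the bench: the front end of a rocker pivoted 40 mm behind it and 4 mm lower. Press straight down: 2 N to start, lid free at 4 to 6 mm, stop at 14 mm (4 N); springs back. Its hook stands 60 mm above the bench in front of the lid.
- hinge_1 (a point): Middle of the hinge line of the lid of tester_1, 67 mm behind the box's centre, 53 mm above the bench. The hinge line runs along the box's y.
- lid_edge_1 (a point): Middle of the front edge of the lid of tester_1 (mid thickness), 130 mm from the hinge line; moves with the lid. The lid is a clear plate in an orange frame, 120 mm wide and about 6 mm thick (3 mm each side of the line from hinge to edge); in the middle a steel catch plate, 20 mm wide, stands 7 mm farther out.
- lid_1 (a joint): Angle of tester_1's lid in rad: 0 shut, 1.57 upright, 1.95 wide open, leaning back on its stop. Once released it rises by itself in about 0.3 s to about 0.79 and rests on a spring plunger (front edge 92 mm above the hinge line). It swings easily (1 N at the edge); left before upright it falls back to 0.79, left beyond 1.65 it falls onto its stop.
- latch_1 (a joint): Angle of the red rocker latch of tester_1 in rad: 0 at rest (hooked), 0.35 with its tab pressed down to the stop; the lid comes free at about 0.11.
- tester_2: Bearing test box that is empty: blue tub fixed to the bench, 130 mm deep (its x), 120 mm wide (its y), rim 52 mm and tub floor 22 mm above the bench, walls 5 mm. Origin: centre of its underside, on the bench. Its x axis points from the red tab in front, across the tub, to the lid hinge at the rear; z is up. The open lid reaches 55 mm behind the hinge line.
- tab_2 (a point): Centre of the top of tester_2's red release tab (20 mm along x, 24 mm wide, 6 mm thick), 115 mm in front of the box's centre, 38 mm above the bench: the front end of a rocker pivoted 40 mm behind it and 4 mm lower. Press straight down: 2 N to start, lid free at 4 to 6 mm, stop at 14 mm (4 N); springs back. Its hook stands 60 mm above the bench in front of the lid.
- hinge_2 (a point): Middle of the hinge line of the lid of tester_2, 67 mm behind the box's centre, 53 mm above the bench. The hinge line runs along the box's y.
- lid_edge_2 (a point): Middle of the front edge of the lid of tester_2 (mid thickness), 130 mm from the hinge line; moves with the lid. The lid is a clear plate in an orange frame, 120 mm wide and about 6 mm thick (3 mm each side of the line from hinge to edge); in the middle a steel catch plate, 20 mm wide, stands 7 mm farther out.
- lid_2 (a joint): Angle of tester_2's lid in rad: 0 shut, 1.57 upright, 1.95 wide open, leaning back on its stop. Once released it rises by itself in about 0.3 s to about 0.79 and rests on a spring plunger (front edge 92 mm above the hinge line). It swings easily (1 N at the edge); left before upright it falls back to 0.79, left beyond 1.65 it falls onto its stop.
- latch_2 (a joint): Angle of the red rocker latch of tester_2 in rad: 0 at rest (hooked), 0.35 with its tab pressed down to the stop; the lid comes free at about 0.11.
- test_bearing: Sealed ball bearing, 47 mm across and 12 mm thick, lying loose in the tub of tester_1, seen through the clear lid. Origin: centre of its underside. It stays where it is.
- gear: Bystander: steel planet gear, 26 mm across, 16 mm high, loose, standing on its face near the front of the bench. Origin: centre of its underside.
- shaft: Bystander: slim splined shaft, 16 mm across, 61 mm high, loose, standing upright behind the test boxes. Origin: centre of its underside.
- seal: Bystander: black rubber oil seal, 45 mm across, 8 mm high, loose, lying flat at the front left. Origin: centre of its underside.
- hex_key_2: Bystander: black hex key, 30 x 72 x 5 mm, loose, lying flat at the right. Origin: centre of its underside.

How it is judged:
On the way, in this order (a step that is already met when the one before it is completed fails the run):
1. the release tab of the box with the bearing is pressed down with the fingers (value of joint latch_1 above 0.06 rad and contact force between the fingers and latch_1 above 0.3 N).
2. its lid has sprung up by itself, untouched (value of joint lid_1 between 0.5 and 1.1 rad and contact force between each of the arm, the fingers and lid_1 below 0.05 N), for 0.1 s.
3. the lid has been pushed over past upright and leans wide open (value of joint lid_1 above 1.8 rad), for 0.2 s.
At the end, for the whole second after the job is handed in: The lid of the box with the bearing leans at rest on its stop (over 1.85 rad), its tab is released, the lid of the other box is shut, the bearing lies within 12 mm of where it was, and the bystanders within 20 mm of where they stood (value of joint lid_1 above 1.85 rad and velocity of joint lid_1 below 0.1 rad/s and value of joint each of latch_1, lid_2 below 0.05 rad and distance of test_bearing from where it was at the start of the episode below 0.012 m and linear speed of test_bearing below 0.02 m/s and distance of each of gear, shaft, seal, hex_key_2 from where it was at the start of the episode below 0.02 m); the robot touches nothing.
It fails at once if the other box was operated (its tab pressed or its lid opened) (value of joint any of latch_2, lid_2 above 0.08 rad).
It fails at once if the bearing was shifted by more than 12 mm or lifted (distance of test_bearing from where it was at the start of the episode above 0.012 m).
It fails at once if the lid was gripped or handled roughly (over 30 N) (contact force between the fingers and lid_1 above 30 N).
It fails at once if the tab was gripped or pressed roughly (over 40 N) (contact force between the fingers and latch_1 above 40 N).
It fails at once if a bystander was shifted by more than 20 mm or lifted (distance of any of gear, shaft, seal, hex_key_2 from where it was at the start of the episode above 0.02 m).
It also fails if it takes over 48 s, if anything falls off the work surface, if the arm or the gripper's body presses on something with over 40 N, if the wrist force passes 120 N, or if a joint passes its speed limit or range.

ROBOT

A 6-joint arm with a two-finger parallel gripper is mounted at the origin on a cart in front of the work surface, level with it; the furniture and walls round the work are solid. World frame = base frame: x ahead of the robot, y to its left, z up, the work surface at z = 0. Lengths are in m, angles in rad, forces in N, time in s.
With the tool pointing down it reaches from about 0.275 to 0.75 m from the base axis. Payload 10.2 kg.
Tool frame: the origin (TCP) lies between the finger pads; the fingertips stand 19 mm ahead of it and the grasp point (between the pads) is the TCP (manip.tcp_to_tips is the distance from the TCP to the fingertips, in m); x points along the fingers, y is the direction in which the jaws open and shut, and the axes are right-handed (so a half turn about x gives the same grasp; the last joint's range is limited). The gripper opens to 88 mm and grips with 3 to 60 N. Pads are 18 mm wide; open, the fingers measure 123 mm over their backs; the gripper's body (75 mm by 187 mm) begins 45 mm behind the grasp point.
Start: joints at [-1.567, 0.313, 1.498, -0, 1.331, -0.223], TCP at [0.118, -0.512, 0.258] pointing down, gripper open.
Joint ranges: [-2.94, 2.94], [-0.97, 2.17], [0.19, 2.56], [-1.23, 4.37], [0.02, 3.11], [-2.88, 2.88]. Speed limits (rad/s): [2.39, 2.39, 3.01, 3.14, 3.14, 3.14].

INTERFACE

Orientations are given as a rotation vector (axis times angle).
In Python, from plant import manip gives the robot as it stands.
- The arm moves only by the tool apply_moves, never from a script. Its argument "deltas" is a list of rows, each a list of 7 numbers: the shift along the tool's x, y, z normalised to -1 to 1, where 1 is 0.02 m, then the turn, a rotation vector about the tool's x, y, z normalised to -1 to 1, where 1 is 0.1 rad, then the closure, from -1 (fully open) to 1 (shut). A call has 1 to 20 rows; each row shifts and turns the commanded pose from where the row before left it, along the tool's axes as they then stand; what a row does not reach is not made up. A row lasts 1/12 s, in which the tool goes at most 41.7 mm and 7.16 degrees, less where a joint would pass 70% of its speed; a pose out of reach is approached as far as the arm can. A call with a number of a shift or a turn outside -1 to 1 is refused whole. A call with a gripper value outside its range is refused whole. The fingers move at their own pace and stop on an object; "newtons" is the grip in N (left out, the last holds). Time passes only in rows, so rows that do not move let the fingers close. It gives the time, the measured TCP pose, the force and the opening at its end, in the units of the state.
- manip.get_state(): the state, without advancing time (a new reading comes with each control period).
- manip.grab_frame(name): name is "scene" or "side" or "wrist"; returns the picture (420x560x3 uint8, red, green, blue); there is no depth.
- manip.calibration(name): a dict with "camera_matrix" (3x3 intrinsics, pixels), "dist" ([k1, k2, p1, p2, k3] as OpenCV has them; the pictures are not rectified), "R" (3x3) and "t" (3): a world point X has camera coordinates R X + t; the wrist camera has in their place "T_tool_cam" (4x4, takes a point from camera to tool coordinates, whose origin is the TCP and whose axes are the tool frame's). Camera axes: x right, y down, z forward; pixel columns grow to the right and rows downward; lengths in m; the calibration is good to about 2 mm. A picture is of the moment at which its call begins: read the wrist's pose just before it. calibration takes no time and is no camera call.
- manip.hand_in(): hands the job in, once; it reports no verdict.
The state is a dict: "t": time; "qpos": joint angles; "qvel": joint speeds; "tau": joint torques, N m; "tcp_pos": TCP position; "tcp_rot": TCP orientation; "wrist_force": force on the tool from outside, world axes, zero at the start; "torque": the same for the moment, N m; "finger_gap": finger opening in m.
Only numpy, scipy, OpenCV 4.12 (cv2) and the standard library are available. Lean on these libraries where they do the work, as an engineer would, in place of code of your own. Each camera call takes 0.05 s, during which the arm holds its last target. There are 200 camera calls.

## Working session

There is one attempt and no reset: what is moved stays moved. The work goes in short steps, Python scripts to look and compute and a tool call to move; the robot and the scene stay as the last step left them, time stands still between calls to the robot, and variables do not carry over. Pictures are saved under pics/ and viewed, about 8 in all and at most 12, crops included, and the job is handed in when it is done.

Besides the shell and the picture viewer there is one more tool, called as name(argument=value, ...), one argument or row to a line, values as JSON. apply_moves: Moves the arm, as the interface text tells. Scaled input: -1 to 1 covers 0.02 m each way for a shift and 0.1 rad each way for a turn. Its arguments: {"type":"object","properties":{"deltas":{"type":"array","items":{"type":"array","items":{"type":"number","minimum":-1,"maximum":1}}},"newtons":{"type":"number"}},"required":["deltas"]}

```bash
mkdir -p pics; python3 - <<'E'
from plant import manip
import cv2,numpy as np
a=manip.grab_frame("scene");b=manip.grab_frame("side")
cv2.imwrite("pics/scene.png",a[:,:,::-1]);cv2.imwrite("pics/side.png",b[:,:,::-1])
s=manip.get_state();print(s['t'],s['tcp_pos'],s['tcp_rot'],s['wrist_force'],manip.tcp_to_tips)
for n in("scene","side"):
  c=manip.calibration(n);print(n,-np.array(c['R']).T@np.array(c['t']))
print(manip.calibration("wrist")['T_tool_cam'])
E
```

```text
0.1 [ 0.11803003 -0.51135556  0.25725011] [ 2.10195548  0.24054668 -2.10172748] [-0.24947053  0.25644166  0.36576039] 0.019
scene [0.25847706 0.7454965  0.89825216]
side [-0.00396071 -1.04496682  0.65966963]
[[-3.14736117e-05 -2.68818025e-01  9.63190982e-01 -1.26799467e-01]
 [ 9.99999970e-01  2.24657765e-04  9.53763783e-05 -2.19587679e-04]
 [-2.42027223e-04  9.63190957e-01  2.68818010e-01 -6.85334386e-02]
 [ 0.00000000e+00  0.00000000e+00  0.00000000e+00  1.00000000e+00]]
```

View pics/scene.png

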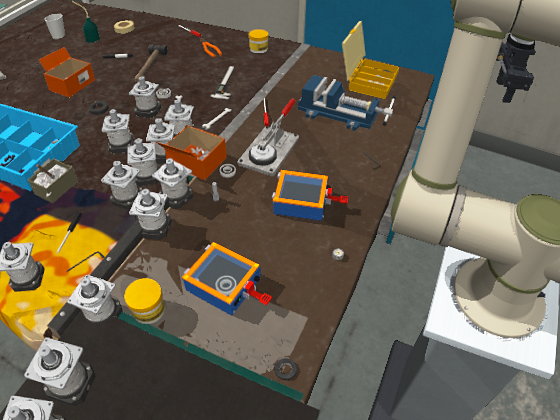

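View pics/side.png

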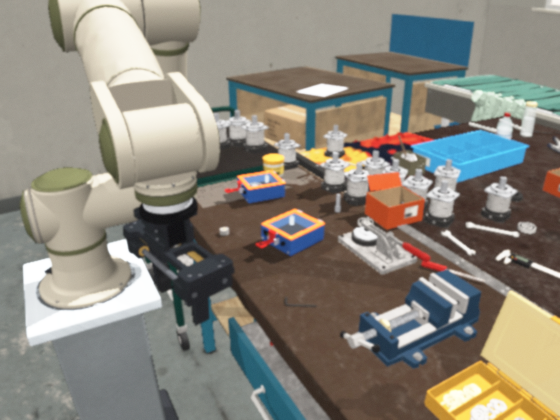

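The scene view shows the box with the bearing at about (222,278), its tab at (262,296). The empty box is at (302,193), its tab at (340,199). Next I measure both by colour masks.

```bash
cat > h.py <<'E'
from plant import manip
import cv2,numpy as np
from scipy.spatial.transform import Rotation as Ro
def cam(n,st=None):
    c=manip.calibration(n);K=np.array(c['camera_matrix']);d=np.array(c['dist'])
    if n=='wrist':
        T=np.eye(4);T[:3,:3]=Ro.from_rotvec(st['tcp_rot']).as_matrix();T[:3,3]=st['tcp_pos']
        T=T@np.array(c['T_tool_cam']);return K,d,T[:3,:3].T,-T[:3,:3].T@T[:3,3]
    return K,d,np.array(c['R']),np.array(c['t'])
def rays(C,px,z):
    K,d,R,t=C;u=cv2.undistortPoints(np.float64(px).reshape(-1,1,2),K,d)[:,0]
    r=np.c_[u,np.ones(len(u))]@R;o=-R.T@t
    return o+r*((z-o[2])/r[:,2])[:,None]
def blobs(img,col,mn=40):
    H=cv2.cvtColor(img,cv2.COLOR_RGB2HSV);h,s,v=cv2.split(H)
    m={'red':((h<6)|(h>174))&(s>170)&(v>90),'orange':(h>=9)&(h<22)&(s>170)&(v>150)}[col].astype(np.uint8)
    return [c for c in cv2.findContours(m,cv2.RETR_EXTERNAL,cv2.CHAIN_APPROX_NONE)[0] if cv2.contourArea(c)>mn]
E
python3 - <<'E'
from h import *
for n in('scene','side'):
    im=cv2.imread(f'pics/{n}.png')[:,:,::-1].copy();C=cam(n)
    for col,z in(('orange',.056),('red',.038)):
        for c in blobs(im,col,25):
            ctr=c[:,0].mean(0)
            P=rays(C,c[:,0],z)[:,:2].astype(np.float32)
            r=cv2.minAreaRect(P*1000)
            if 0.2<r[0][0]/1000<.8 and abs(r[0][1])<450: print(n,col,ctr.round(),cv2.contourArea(c),np.round(r[0]),np.round(r[1]),round(r[2],1),np.round(cv2.boxPoints(r)).tolist())
E
```

```text
scene orange [142. 308.] 63.5 [719. 398.] [63. 23.] 30.6 [[686.0, 391.0], [698.0, 372.0], [752.0, 404.0], [740.0, 423.0]]
scene orange [221. 271.] 2419.5 [612. 241.] [121. 131.] 83.7 [[541.0, 188.0], [671.0, 173.0], [684.0, 294.0], [554.0, 308.0]]
scene orange [301. 189.] 1489.0 [551. -85.] [131. 125.] 14.0 [[473.0, -40.0], [503.0, -161.0], [630.0, -129.0], [600.0, -8.0]]
scene red [257. 293.] 211.5 [518. 247.] [29. 69.] 72.8 [[481.0, 244.0], [547.0, 223.0], [555.0, 251.0], [490.0, 272.0]]
scene red [336. 196.] 110.0 [ 459. -112.] [37. 72.] 77.6 [[420.0, -122.0], [491.0, -138.0], [499.0, -101.0], [428.0, -86.0]]
scene red [266. 119.] 46.5 [ 777. -349.] [13. 77.] 25.4 [[755.0, -317.0], [787.0, -386.0], [799.0, -381.0], [766.0, -312.0]]
scene red [288. 107.] 80.0 [ 740. -441.] [ 21. 106.] 2.7 [[727.0, -388.0], [732.0, -494.0], [753.0, -493.0], [748.0, -387.0]]
side red [424. 258.] 255.0 [ 760. -370.] [137.  46.] 89.2 [[736.0, -438.0], [782.0, -439.0], [784.0, -302.0], [738.0, -301.0]]
side red [266. 240.] 105.0 [ 464. -100.] [97. 33.] 34.1 [[415.0, -113.0], [433.0, -141.0], [513.0, -87.0], [495.0, -59.0]]
```

```bash
python3 - <<'E'
from h import *
s=manip.get_state();R=Ro.from_rotvec(s['tcp_rot']).as_matrix();print(R.round(3),s['qpos'].round(3) if hasattr(s['qpos'],'round') else s['qpos'])
# target: tool x down+tilt forward a, camera (tool z sign) both options
yaw=-.113;bx=np.array([np.cos(yaw),np.sin(yaw),0]);by=np.array([-np.sin(yaw),np.cos(yaw),0]);a=.25
x=np.sin(a)*bx-np.cos(a)*np.array([0,0,1]);
for sg in(1,-1):
  y=sg*by;z=np.cross(x,y);T=np.c_[x,y,z];print(sg,'z',z.round(2),'toolframe rotvec to target',Ro.from_matrix(R.T@T).as_rotvec().round(3))
E
```

```text
[[-0.     0.225 -0.974]
 [ 0.001 -0.974 -0.225]
 [-1.    -0.001 -0.   ]] [-1.567  0.313  1.498 -0.     1.331 -0.223]
1 z [ 0.96 -0.11  0.25] toolframe rotvec to target [-2.782 -0.062  0.35 ]
-1 z [-0.96  0.11 -0.25] toolframe rotvec to target [0.338 0.248 0.044]
```

apply_moves(
  deltas=[
    [0,-0.39,-0.94,0,0,0,1],
    [0,-0.39,-0.94,0,0,0,1],
    [0,-0.39,-0.94,0,0,0,1],
    [0,-0.39,-0.94,0,0,0,1],
    [0,-0.39,-0.94,0,0,0,1],
    [0,-0.39,-0.94,0,0,0,1],
    [0,-0.39,-0.94,0,0,0,1],
    [0,-0.39,-0.94,0,0,0,1],
    [0,-0.39,-0.94,0,0,0,1],
    [0,-0.39,-0.94,0,0,0,1],
    [0,-0.39,-0.94,0,0,0,1],
    [0,0,0,-1,0,0,1],
    [0,0,0,-1,0,0,1],
    [0,0,0,-1,0,0,1],
    [0,0,0,-1,0,0,1],
    [0,0,0,-1,0,0,1],
    [0,0,0,-1,0,0,1],
    [0,0,0,-1,0,0,1],
    [0,0,0,-1,0,0,1],
    [0,0,0,-1,0,0,1],
  ],
  newtons=10,
)

```text
t: 1.77
tcp_pos: [0.3002, -0.3813, 0.2574]
tcp_rot: [1.525, 0.969, -1.525]
wrist_force: [0.0, -0.2, 0.2]
finger_gap: 0.0004
```

```bash
cat > to.py <<'E'
import sys
from h import *
s=manip.get_state();R=Ro.from_rotvec(s['tcp_rot']).as_matrix()
print(np.round(s['t'],2),s['tcp_pos'].round(4),np.round(s['qpos'],2),np.round(s['wrist_force'],1));print(R.round(3).tolist())
if len(sys.argv)>3:
    d=R.T@(np.array(list(map(float,sys.argv[1:4])))-s['tcp_pos'])/.02;print('units',d.round(2),'rows',np.linalg.norm(d).round(1))
E
python3 to.py .42 -.12 .257
```

```text
1.77 [ 0.3002 -0.3813  0.2574] [-1.15  0.23  1.61 -0.    1.3  -0.71] [ 0.  -0.2  0.2]
[[-0.0, 0.905, -0.425], [0.001, -0.425, -0.905], [-1.0, -0.001, -0.0]]
units [  0.03  -0.13 -14.37] rows 14.4
```

apply_moves(
  deltas=[
    [0,0,-0.96,0,0,0,1],
    [0,0,-0.96,0,0,0,1],
    [0,0,-0.96,0,0,0,1],
    [0,0,-0.96,0,0,0,1],
    [0,0,-0.96,0,0,0,1],
    [0,0,-0.96,0,0,0,1],
    [0,0,-0.96,0,0,0,1],
    [0,0,-0.96,0,0,0,1],
    [0,0,-0.96,0,0,0,1],
    [0,0,-0.96,0,0,0,1],
    [0,0,-0.96,0,0,0,1],
    [0,0,-0.96,0,0,0,1],
    [0,0,-0.96,0,0,0,1],
    [0,0,-0.96,0,0,0,1],
    [0,0,-0.96,0,0,0,1],
  ],
)

```text
t: 3.02
tcp_pos: [0.4242, -0.1204, 0.2576]
tcp_rot: [1.528, 0.966, -1.529]
wrist_force: [-0.5, 0.4, -0.2]
finger_gap: 0.0007
```

apply_moves(
  deltas=[
    [0,0,0,-1,0,0,1],
    [0,0,0,-1,0,0,1],
    [0,0,0,-1,0,0,1],
    [0,0,0,-1,0,0,1],
    [0,0,0,-1,0,0,1],
    [0,0,0,-1,0,0,1],
    [0,0,0,-1,0,0,1],
    [0,0,0,-1,0,0,1],
    [0,0,0,-1,0,0,1],
    [0,0,0,-1,0,0,1],
    [0,0,0,-1,0,0,1],
    [0,0,0,-1,0,0,1],
    [0,0,0,-1,0,0,1],
    [0,0,0,-1,0,0,1],
    [0,0,0,-1,0,0,1],
    [0,0,0,-1,0,0,1],
    [0,0,0,-1,0,0,1],
    [0,0,0,-1,0,0,1],
    [0,0,0,-0.9,0,0,1],
  ],
)

```text
t: 4.6
tcp_pos: [0.4238, -0.1213, 0.2575]
tcp_rot: [0.094, 1.569, -0.094]
wrist_force: [-0.5, 0.6, 0.7]
finger_gap: 0.0002
```

```bash
python3 to.py .48 .255 .2
```

```text
4.6 [ 0.4238 -0.1213  0.2575] [-0.55  0.13  1.73  0.    1.28 -2.  ] [-0.5  0.6  0.7]
[[-0.001, 0.12, 0.993], [0.0, 0.993, -0.12], [-1.0, 0.0, -0.001]]
units [ 2.88 19.01  0.54] rows 19.2
```

apply_moves(
  deltas=[
    [0,0.95,0.03,0,0,0,1],
    [0,0.95,0.03,0,0,0,1],
    [0,0.95,0.03,0,0,0,1],
    [0,0.95,0.03,0,0,0,1],
    [0,0.95,0.03,0,0,0,1],
    [0,0.95,0.03,0,0,0,1],
    [0,0.95,0.03,0,0,0,1],
    [0,0.95,0.03,0,0,0,1],
    [0,0.95,0.03,0,0,0,1],
    [0,0.95,0.03,0,0,0,1],
    [0,0.95,0.03,0,0,0,1],
    [0,0.95,0.03,0,0,0,1],
    [0,0.95,0.03,0,0,0,1],
    [0,0.95,0.03,0,0,0,1],
    [0,0.95,0.03,0,0,0,1],
    [0,0.95,0.03,0,0,0,1],
    [0,0.95,0.03,0,0,0,1],
    [0,0.95,0.03,0,0,0,1],
    [0,0.95,0.03,0,-0.5,0,1],
    [0,0.95,0.03,0,-0.5,0,1],
  ],
)

```text
t: 6.27
tcp_pos: [0.4834, 0.255, 0.2573]
tcp_rot: [0.092, 1.467, -0.102]
wrist_force: [0.3, -0.4, 0.4]
finger_gap: 0.0006
```

apply_moves(
  deltas=[
    [0,0,0,0,-0.5,0,1],
    [0,0,0,0,-0.5,0,1],
    [0,0,0,0,-0.5,0,1],
    [0,0,0,0,0,0,1],
    [0,0,0,0,0,0,1],
  ],
)

```text
t: 6.68
tcp_pos: [0.4828, 0.2542, 0.2577]
tcp_rot: [0.082, 1.321, -0.106]
wrist_force: [0.2, -0.5, -0.3]
finger_gap: 0.0001
```

```bash
python3 to.py .48 .255 .12; python3 - <<'E'
from h import *
s=manip.get_state();im=manip.grab_frame('wrist');cv2.imwrite('pics/w1.png',im[:,:,::-1]);C=cam('wrist',s)
for col,z in(('orange',.056),('red',.038)):
    for c in blobs(im,col,200):
        P=rays(C,c[:,0],z)[:,:2].astype(np.float32);r=cv2.minAreaRect(P*1000)
        print(col,c[:,0].mean(0).round(),np.round(r[0]),np.round(r[1]),np.round(cv2.boxPoints(r)).tolist())
E
```

```text
6.68 [0.4828 0.2542 0.2577] [ 0.31  0.26  1.58 -0.12  1.07 -1.09] [ 0.2 -0.5 -0.3]
[[0.244, 0.124, 0.962], [-0.031, 0.992, -0.12], [-0.969, -0.0, 0.246]]
units [ 6.64  0.02 -1.83] rows 6.9
orange [ 91. 357.] [785. -74.] [126.  52.] [[753.0, -135.0], [805.0, -140.0], [818.0, -14.0], [766.0, -9.0]]
orange [ 38. 214.] [540. -25.] [125.   8.] [[478.0, -34.0], [480.0, -41.0], [602.0, -15.0], [600.0, -8.0]]
red [281. 162.] [519. 250.] [23. 66.] [[485.0, 242.0], [550.0, 235.0], [553.0, 258.0], [488.0, 265.0]]
```

View pics/w1.png

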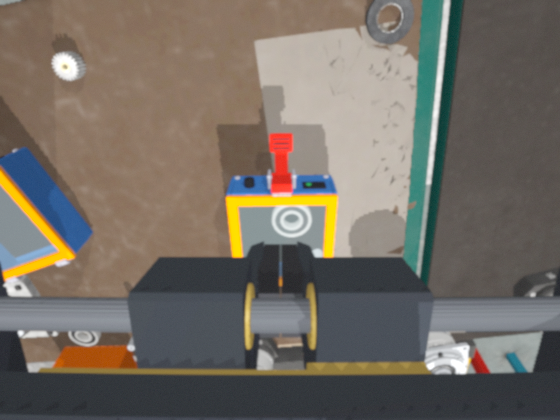

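The tab tip is at pixel (281,142), giving a tab centre of about (0.496, 0.253). That agrees with the scene estimate. Moving to hover above it.

```bash
python3 to.py .495 .253 .07
```

```text
6.73 [0.4832 0.2541 0.2577] [ 0.31  0.27  1.58 -0.12  1.07 -1.09] [0.3 0.5 0.1]
[[0.244, 0.125, 0.962], [-0.031, 0.992, -0.121], [-0.969, -0.0, 0.246]]
units [ 9.24  0.02 -1.73] rows 9.4
```

apply_moves(
  deltas=[
    [0.77,0,-0.144,0,0,0,1],
    [0.77,0,-0.144,0,0,0,1],
    [0.77,0,-0.144,0,0,0,1],
    [0.77,0,-0.144,0,0,0,1],
    [0.77,0,-0.144,0,0,0,1],
    [0.77,0,-0.144,0,0,0,1],
    [0.77,0,-0.144,0,0,0,1],
    [0.77,0,-0.144,0,0,0,1],
    [0.77,0,-0.144,0,0,0,1],
    [0.77,0,-0.144,0,0,0,1],
    [0.77,0,-0.144,0,0,0,1],
    [0.77,0,-0.144,0,0,0,1],
    [0,0,0,0,0,0,1],
    [0,0,0,0,0,0,1],
  ],
)

```text
t: 7.9
tcp_pos: [0.4955, 0.2523, 0.0698]
tcp_rot: [0.082, 1.321, -0.107]
wrist_force: [0.0, -0.1, -0.4]
finger_gap: 0.0007
```

```bash
python3 to.py .495 .253 .048; python3 - <<'E'
from h import *
im=manip.grab_frame('side');cv2.imwrite('pics/s2.png',cv2.resize(im[120:260,160:360,::-1],None,fx=3,fy=3))
E
```

```text
7.9 [0.4955 0.2523 0.0698] [ 0.3   0.53  1.75 -0.17  0.64 -1.01] [ 0.  -0.1 -0.4]
[[0.244, 0.125, 0.962], [-0.031, 0.992, -0.121], [-0.969, -0.001, 0.246]]
units [ 1.05  0.03 -0.3 ] rows 1.1
```

View pics/s2.png

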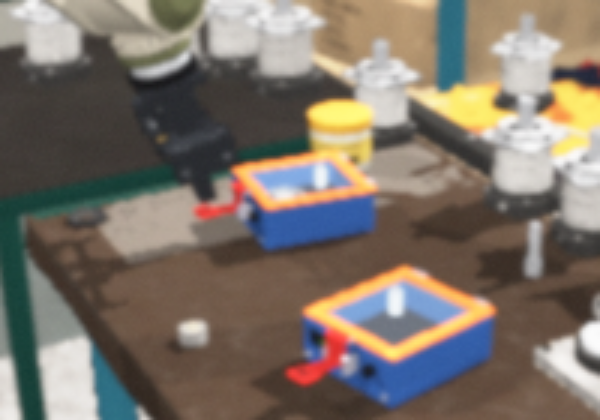

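The fingertips are right above the red tab at crop position (205,205), clear of the lid. Pressing now.

apply_moves(
  deltas=[
    [0.17,0,-0.044,0,0,0,1],
    [0.17,0,-0.044,0,0,0,1],
    [0.17,0,-0.044,0,0,0,1],
    [0.17,0,-0.044,0,0,0,1],
    [0.17,0,-0.044,0,0,0,1],
    [0.17,0,-0.044,0,0,0,1],
    [0,0,0,0,0,0,1],
    [0,0,0,0,0,0,1],
  ],
)

```text
t: 8.62
tcp_pos: [0.4953, 0.2527, 0.0491]
tcp_rot: [0.083, 1.319, -0.106]
wrist_force: [-0.0, 0.5, 2.1]
finger_gap: 0.0006
```

```bash
python3 to.py; python3 - <<'E'
from h import *
im=manip.grab_frame('side');cv2.imwrite('pics/s3.png',cv2.resize(im[120:260,160:360,::-1],None,fx=3,fy=3))
E
```

```text
8.62 [0.4953 0.2527 0.0491] [ 0.3   0.56  1.76 -0.19  0.59 -1.  ] [-0.   0.5  2.1]
[[0.246, 0.125, 0.961], [-0.031, 0.992, -0.121], [-0.969, 0.0, 0.248]]
```

View pics/s3.png

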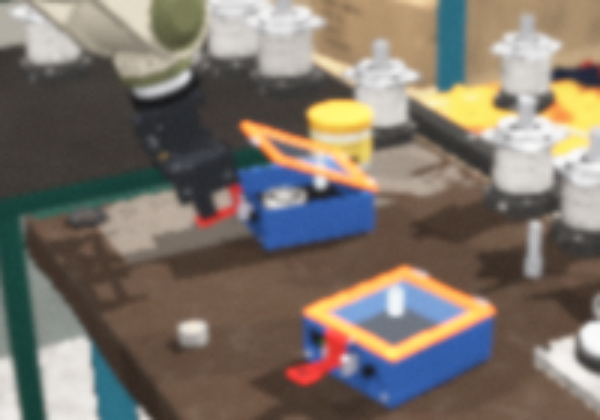

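The lid has sprung up, with its edge at crop position (245,125), and the bearing is still in place. Now I rise straight up off the tab.

apply_moves(
  deltas=[
    [-0.49,0,0.12,0,0,0,1],
    [-0.49,0,0.12,0,0,0,1],
    [-0.49,0,0.12,0,0,0,1],
    [-0.49,0,0.12,0,0,0,1],
    [-0.49,0,0.12,0,0,0,1],
    [-0.49,0,0.12,0,0,0,1],
    [-0.49,0,0.12,0,0,0,1],
    [-0.49,0,0.12,0,0,0,1],
    [-0.49,0,0.12,0,0,0,1],
    [-0.49,0,0.12,0,0,0,1],
    [0,0,0,0,0,0,1],
    [0,0,0,0,0,0,1],
  ],
)

```text
t: 9.67
tcp_pos: [0.4944, 0.2528, 0.1504]
tcp_rot: [0.083, 1.318, -0.106]
wrist_force: [-0.6, -0.3, -0.1]
finger_gap: 0.0008
```

```bash
python3 to.py .569 .244 .15; python3 - <<'E'
from h import *
im=manip.grab_frame('scene');cv2.imwrite('pics/c4.png',cv2.resize(im[200:340,150:350,::-1],None,fx=3,fy=3))
E
```

```text
9.67 [0.4944 0.2528 0.1504] [ 0.3   0.4   1.69 -0.14  0.82 -1.06] [-0.6 -0.3 -0.1]
[[0.246, 0.124, 0.961], [-0.031, 0.992, -0.121], [-0.969, 0.0, 0.248]]
units [0.95 0.03 3.64] rows 3.8
```

View pics/c4.png

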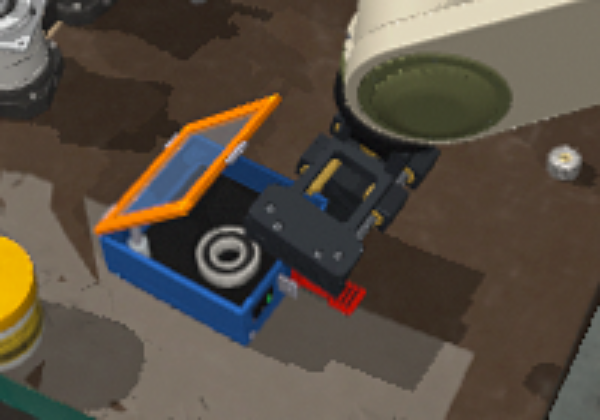

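The lid stands at about 45° with the bearing undisturbed at crop (228,255), and the fingers are in front of the lid. Next I push it back at moderate speed.

apply_moves(
  deltas=[
    [0.149,0.007,0.58,0,0,0,1],
    [0.149,0.007,0.58,0,0,0,1],
    [0.149,0.007,0.58,0,0,0,1],
    [0.149,0.007,0.58,0,0,0,1],
    [0.149,0.007,0.58,0,0,0,1],
    [0.087,0.004,0.34,0,0,0,1],
    [0.026,0.004,0.355,0,0,0,1],
    [0.026,0.004,0.355,0,0,0,1],
    [0.026,0.004,0.355,0,0,0,1],
    [0.026,0.004,0.355,0,0,0,1],
    [0.026,0.004,0.355,0,0,0,1],
    [0.026,0.004,0.355,0,0,0,1],
    [0.026,0.004,0.355,0,0,0,1],
    [0.026,0.004,0.355,0,0,0,1],
    [0.026,0.004,0.355,0,0,0,1],
    [0.026,0.004,0.355,0,0,0,1],
    [0.026,0.004,0.355,0,0,0,1],
    [0.026,0.004,0.355,0,0,0,1],
  ],
)

```text
t: 11.22
tcp_pos: [0.645, 0.2356, 0.165]
tcp_rot: [0.082, 1.319, -0.106]
wrist_force: [-0.3, 0.0, 0.7]
finger_gap: 0.0006
```

```bash
python3 to.py .677 .232 .165; python3 - <<'E'
from h import *
im=manip.grab_frame('side');cv2.imwrite('pics/s5.png',cv2.resize(im[120:260,160:360,::-1],None,fx=3,fy=3))
E
```

```text
11.22 [0.645  0.2356 0.165 ] [ 0.21  0.64  1.26 -0.1   1.01 -1.2 ] [-0.3  0.   0.7]
[[0.245, 0.125, 0.961], [-0.031, 0.992, -0.121], [-0.969, -0.0, 0.247]]
units [0.4  0.02 1.56] rows 1.6
```

View pics/s5.png

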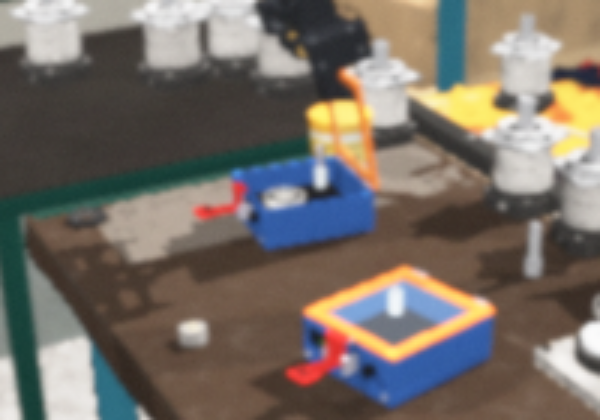

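The lid, at crop (360,120), is almost upright with the tips against it. I push about 38 mm further, then back off.

apply_moves(
  deltas=[
    [0.07,0.004,0.27,0,0,0,1],
    [0.07,0.004,0.27,0,0,0,1],
    [0.07,0.004,0.27,0,0,0,1],
    [0.07,0.004,0.27,0,0,0,1],
    [0.07,0.004,0.27,0,0,0,1],
    [0.07,0.004,0.27,0,0,0,1],
    [0.07,0.004,0.27,0,0,0,1],
    [0,0,0,0,0,0,1],
    [0,0,0,0,0,0,1],
    [0,0,0,0,0,0,1],
  ],
)

```text
t: 12.1
tcp_pos: [0.683, 0.2315, 0.1647]
tcp_rot: [0.082, 1.319, -0.106]
wrist_force: [0.2, -0.2, -0.4]
finger_gap: 0.0007
```

```bash
python3 to.py; python3 - <<'E'
from h import *
im=manip.grab_frame('side');cv2.imwrite('pics/s6.png',cv2.resize(im[120:260,160:360,::-1],None,fx=3,fy=3))
E
```

```text
12.1 [0.683  0.2315 0.1647] [ 0.19  0.72  1.13 -0.09  1.06 -1.22] [ 0.2 -0.2 -0.4]
[[0.245, 0.124, 0.961], [-0.031, 0.992, -0.121], [-0.969, -0.0, 0.247]]
```

View pics/s6.png

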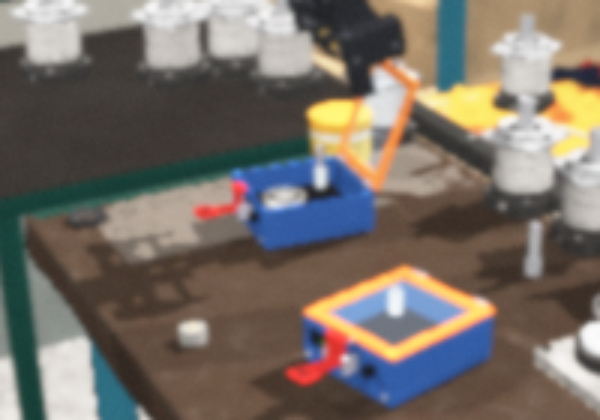

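The lid has fallen back past upright, with its top at crop (405,75). Backing off.

apply_moves(
  deltas=[
    [-0.15,0,-0.58,0,0,0,1],
    [-0.15,0,-0.58,0,0,0,1],
    [-0.15,0,-0.58,0,0,0,1],
    [-0.15,0,-0.58,0,0,0,1],
    [-0.15,0,-0.58,0,0,0,1],
    [-0.3,0,-0.54,0,0,0,1],
    [-0.4,0,-0.54,0,0,0,1],
    [-0.4,0,-0.54,0,0,0,1],
    [-0.4,0,-0.54,0,0,0,1],
    [-0.4,0,-0.54,0,0,0,1],
    [-0.4,0,-0.54,0,0,0,1],
    [-0.4,0,-0.54,0,0,0,1],
    [0,0,0,0,0,0,1],
    [0,0,0,0,0,0,1],
    [0,0,0,0,0,0,1],
    [0,0,0,0,0,0,1],
  ],
)

```text
t: 13.48
tcp_pos: [0.5382, 0.2494, 0.1982]
tcp_rot: [0.083, 1.319, -0.107]
wrist_force: [0.6, -0.5, 0.5]
finger_gap: 0.0004
```

```bash
python3 to.py; python3 - <<'E'
from h import *
a=manip.grab_frame('side')[110:260,160:360];b=manip.grab_frame('scene')[150:390,140:360]
cv2.imwrite('pics/f7.png',np.hstack([cv2.resize(a,(400,300)),cv2.resize(b,(400,300))])[:,:,::-1])
# lid angle from side view: lid top corners project
K,d,R,t=cam('side');u=np.array([.9936,-.1128,0]);v=np.array([.1128,.9936,0]);h=np.array([.677,.232,.053])
for th in(1.75,1.85,1.95):
    P=[h+s*.058*v+.128*(-np.cos(th)*u+np.sin(th)*np.array([0,0,1])) for s in(-1,1)]
    p=cv2.projectPoints(np.array(P),cv2.Rodrigues(R)[0],t,K,d)[0][:,0];print(th,((p-[160,110])*2).round().tolist())
E
```

```text
13.48 [0.5382 0.2494 0.1982] [ 0.27  0.42  1.53 -0.12  0.97 -1.12] [ 0.6 -0.5  0.5]
[[0.245, 0.125, 0.961], [-0.031, 0.992, -0.121], [-0.969, -0.0, 0.247]]
1.75 [[262.0, 73.0], [235.0, 53.0]]
1.85 [[269.0, 74.0], [242.0, 54.0]]
1.95 [[276.0, 75.0], [249.0, 55.0]]
```

View pics/f7.png

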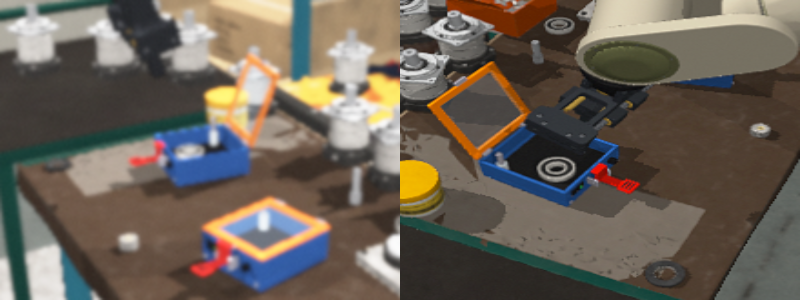

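The lid's top corners sit at (277,75) and (248,55), which matches 1.95 rad. The bearing, tabs, other box and bystanders look unchanged, and the arm is clear.

```bash
python3 -c "
from plant import manip
print(manip.hand_in())"
```

```text
the job is handed in; nothing more can be done
None
```

I pressed the red tab of the box with the bearing, with a wrist force of about 2 N. Its lid sprang up by itself to about 45°. After lifting clear, I pushed the lid from the front past upright until it fell onto its stop, backed off, and handed in at about 13.6 s of the 48 s allowed.

**Lid:** in the last side picture its top corners match the projection for 1.95 rad to within about 2 px, so it is on its stop.

**The rest of the scene:** by eye in the last pictures, the tab had sprung back, the bearing was in place and the other box was shut. The gear, shaft and seal looked undisturbed. The hex key was out of frame, but the arm kept well above the bench on its way.

**Arm:** it stood clear of everything, with a wrist force under 1 N. No check failed or disagreed, but I had no direct reading of the joint angles or contact forces, and the hand-in reports no verdict.

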